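Load a battery pack through the sprung flap of its charger

TASK

Put the loose battery pack on charge: push it, broad end first and the right way up, through the sprung flap of the empty charger (the one whose flap is shut) until it is fully home against the end of the bay and lies on the bay floor, then let go, leaving the flap resting on the pack. Leave the pump bottle, tape roll and jar where they stand.

Things in the scene. Friction and masses are not known exactly. Their poses are not given: they have to be found in the camera images.
- battery_centre (a point): Centre of the loose battery pack, a black slab, T-shaped from above, 140 long, 36 high, 0.2 to 0.33 kg, lying flat on the counter. Its x axis runs lengthwise to the nose, z up. From the nose back: a broad body 84 long, 64 wide, then a narrow ribbed grip 56 long, 28 wide. The point is half-way along, across and up.
- battery_grip (a point): Centre of the pack's narrow grip (28 wide, 36 high), 41 mm behind battery_centre on the pack's x axis, 18 above the underside. Same axes as battery_centre.
- battery_nose (a point): Middle of the pack's flat front face (64 wide, 36 high, edges rounded 4 mm), 70 mm ahead of battery_centre on the pack's x axis, 18 above the underside. Same axes as battery_centre.
- charger: The EMPTY charger, fixed: a low white box 104 wide, 122 long, 62 high, open only at the end facing away from the robot. Origin on the counter in the middle of the mouth; x points INTO the bay (the way to push), z up. The bay is 72 wide and clear from 4 to 54 above the counter: its floor plate, 4 thick, begins at the mouth as a step. Nothing stands before the mouth.
- bay_end (a point): Point on the bay's end stop in the empty charger, 84 inside the mouth, on the centre line, 22 above the counter: the pack's nose point lies here when the pack is fully home on the bay floor, with its whole broad body inside and only its grip outside. Same axes as charger.
- flap (a joint): Flap shutting the empty charger's mouth: a grey plate 68 wide, 45 high, 3 thick, hinged along its top edge (6 inside the mouth, 54 above the counter). 0 = shut, upright; grows to 1.45 rad as its lower edge swings inward and up. A weak spring shuts it (the nose pushes it open with about 2 N); about 1.25 rad when resting on a pack.
- charger_full: The other charger, fixed, the same in shape and axes, but already filled with a pack that cannot be moved: its flap is up and a pack's narrow grip sticks 56 mm out of its mouth. Which charger is on the left varies.
- pump_bottle: Bystander: loose hand-gel pump bottle, 62 across, 174 high, origin at the centre of its underside.
- tape_roll: Bystander: loose roll of paper tape lying flat, 84 across, 25 high, origin at the centre of its underside.
- gel_jar: Bystander: loose jar, 60 across, 70 high, origin at the centre of its underside.
Not all that is in view belongs to the job. What is shaped like the part that bears battery_centre but purple is not meant. What is shaped like the charger but brown is not meant.

How it is judged:
At the end, for the whole second after the job is handed in: The pack lies in the empty charger's bay, nose inward and right way up (tilt under 0.1 rad), nose within 6 mm of the end stop, 10 mm of the centre line and on the bay floor (nose point 15 to 28 mm above the counter), grip outside, and holds the flap open (over 1.0 rad) (x of battery_nose in the frame of charger above 0.078 m and y of battery_nose in the frame of charger between -0.01 and 0.01 m and z of battery_nose in the frame of charger between 0.015 and 0.028 m and x of battery_grip in the frame of charger below -0.015 m and angle between battery_centre's own z axis and vertical below 0.1 rad and value of joint flap above 1 rad); the robot touches nothing.
It fails at once if the pump bottle is pushed more than 30 mm from its place or tipped over (distance of pump_bottle from where it was at the start of the episode above 0.03 m or angle between pump_bottle's own z axis and vertical above 0.5 rad).
It fails at once if the tape roll is pushed more than 30 mm from its place or tipped over (distance of tape_roll from where it was at the start of the episode above 0.03 m or angle between tape_roll's own z axis and vertical above 0.5 rad).
It fails at once if the jar is pushed more than 30 mm from its place or tipped over (distance of gel_jar from where it was at the start of the episode above 0.03 m or angle between gel_jar's own z axis and vertical above 0.5 rad).
It also fails if it takes over 42 s, if anything falls off the work surface, if the arm or the gripper's body presses on something with over 40 N, if the wrist force passes 120 N, or if a joint passes its speed limit or range.

ROBOT

A 6-joint arm with a two-finger parallel gripper is mounted at the origin on the work surface. World frame = base frame: x ahead of the robot, y to its left, z up, the work surface at z = 0. Lengths are in m, angles in rad, forces in N, time in s.
With the tool pointing down it reaches from about 0.4 to 0.825 m from the base axis. Payload 7 kg.
Tool frame: the origin (TCP) lies midway between the tips of the shut fingers; the grasp point (between the pads) lies 19 mm behind it (robot.pinch_z is the distance from the TCP to the grasp point, in m); z points along the fingers, y is the line along which they close (so a half turn about z gives the same grasp; the last joint's range is limited). The gripper opens to 85 mm and grips with 20 to 120 N. Pads are 22 mm wide; open, the fingers measure 114 mm over their backs; the gripper's body (76 mm by 85 mm) begins 54 mm behind the grasp point. The pads swing forward as they close: fully open they stand 13 mm farther back than shut.
Start: joints at [-1.025, 0.359, 0.012, 0, -1.224, -0.288], TCP at [0.172, -0.653, 0.231] pointing down, gripper open.
Joint ranges: [-3.07, 3.07], [-1.43, 2.12], [-1.02, 1.25], [-3.03, 1.67], [-3.05, -0], [-3.03, 3.03]. Speed limits (rad/s): [2.39, 2.39, 3.01, 3.14, 3.14, 3.14].

INTERFACE

Orientations are given as a unit quaternion [x, y, z, w].
In Python, from cell import monitor, vision, robot gives the robot as it stands.
- The arm moves only by the tool step_arm, never from a script. Its argument "rows" is a list of rows, each a list of 3 entries, a list of its own where there are three numbers: the shift along the tool's x, y, z as a fraction of full scale, then the turn, a rotation vector about the tool's x, y, z as a fraction of full scale, then the closure, from 0 (fully open) to 1 (shut). In form: [[[tx, ty, tz], [rx, ry, rz], gripper], ...]. A call has 1 to 12 rows; each row shifts and turns the commanded pose from where the row before left it, along the tool's axes as they then stand; what a row does not reach is not made up. Full scale, the value 1, is 300 mm for a shift and 8 degrees for a turn. A row lasts 1/8 s, in which the tool goes at most 62.5 mm and 10.7 degrees, less where a joint would pass 70% of its speed; a pose out of reach is approached as far as the arm can. A call with a number of a shift or a turn outside -1 to 1 is refused whole. A call with a gripper value outside its range is refused whole. The fingers move at their own pace and stop on an object; the grip force is fixed at half the most. Time passes only in rows, so rows that do not move let the fingers close. It gives the time, the measured TCP pose, the force, the opening and the grip force at its end, in the units of the state.
- monitor.get_obs(): the state, without advancing time (a new reading comes with each control period).
- vision.capture(name): name is "side" or "top"; returns a dict with "pixels" (420x560x3 uint8, red, green, blue), "depth" (420x560 float32, m along the optical axis (not along the pixel's ray), 0 where there is no reading), "fovy" (degrees; the focal length in pixels is half the picture's height over the tangent of half this angle, whatever the lens; pixels are square), "cx", "cy" (the principal point, pixels), "cam_to_world" (4x4, takes a point from camera to world coordinates). Camera axes: x right, y down, z forward; pixel columns grow to the right and rows downward; lengths in m; the calibration is good to about 2 mm. A picture is of the moment at which its call begins.
- robot.finish_job(): hands the job in; it is judged then, once.
The state is a dict: "time": time; "joint_pos": joint angles; "qvel": joint speeds; "tau": joint torques, N m; "eef_pos": TCP position; "orientation": TCP orientation; "wrist_force": force on the tool from outside, world axes, zero at the start; "torque": the same for the moment, N m; "gripper_width": finger opening in m; "grip_force": force on a finger pad.
Only numpy, scipy, OpenCV 4.12 (cv2) and the standard library are available. Lean on these libraries where they do the work, as an engineer would, in place of code of your own. Each camera call takes 0.05 s, during which the arm holds its last target. There are 200 camera calls.

## Working session

There is one attempt and no reset: what is moved stays moved. The work goes in short steps, Python scripts to look and compute and a tool call to move; the robot and the scene stay as the last step left them, time stands still between calls to the robot, and variables do not carry over. Pictures are saved under pics/ and viewed, at most 10 in all, crops included, and the job is handed in when it is done.

Besides the shell and the picture viewer there is one more tool, called after "Call:" as name(argument=value, ...) on one line, values as JSON. step_arm: Moves the arm, as the interface text tells. Its arguments: {"type":"object","properties":{"rows":{"type":"array"}},"required":["rows"]}

```bash
mkdir -p pics; cat > h.py <<'E'
import numpy as np, cv2, pickle
from cell import monitor, vision, robot
def cap(n):
    d=vision.capture(n); pickle.dump(d,open(n+'.pkl','wb')); return d
def load(n): return pickle.load(open(n+'.pkl','rb'))
def cloud(d):
    D=d['depth']; h,w=D.shape; f=h/2/np.tan(np.radians(d['fovy'])/2)
    v,u=np.mgrid[:h,:w]; P=np.stack([(u-d['cx'])/f*D,(v-d['cy'])/f*D,D],-1)
    M=np.array(d['cam_to_world']); W=P@M[:3,:3].T+M[:3,3]; W[D==0]=np.nan; return W
def save(d,n,box=None,s=1):
    p=d['pixels'][...,::-1]
    if box: p=p[box[1]:box[3],box[0]:box[2]]
    cv2.imwrite('pics/'+n,cv2.resize(p,None,fx=s,fy=s,interpolation=cv2.INTER_CUBIC))
E
python3 - <<'E'
from h import *
for n in('top','side'):
    d=cap(n); save(d,n+'0.png',s=1.4); print(n,d['fovy'],np.round(d['cam_to_world'],3))
print(monitor.get_obs())
E
```

```text
top 46.797421496360045 [[ 2.700e-02 -9.970e-01  6.700e-02  5.020e-01]
 [-1.000e+00 -2.700e-02  3.000e-03 -5.400e-02]
 [-1.000e-03 -6.700e-02 -9.980e-01  1.177e+00]
 [ 0.000e+00  0.000e+00  0.000e+00  1.000e+00]]
side 52.381512725570026 [[-0.916 -0.194  0.35   0.191]
 [-0.4    0.462 -0.791  0.84 ]
 [-0.008 -0.865 -0.501  0.635]
 [ 0.     0.     0.     1.   ]]
{'time': 0.1, 'joint_pos': array([-1.02493500e+00,  3.59303120e-01,  1.11762243e-02, -3.12250600e-04,
       -1.22412037e+00, -2.88078273e-01]), 'qvel': array([-0.00350586, -0.00182632,  0.00173078,  0.00090178, -0.00030982,
       -0.00142175]), 'tau': array([ 8.06810158e-05, -5.84764624e+01,  2.94114769e+01,  6.95457861e+00,
       -3.07490271e-03,  1.89542718e-06]), 'eef_pos': array([ 0.17193634, -0.65229335,  0.23047577]), 'orientation': array([-1.28482194e-01,  9.91711540e-01,  7.22765674e-04, -1.59589213e-04]), 'wrist_force': array([-0.01751762,  0.25027799, -0.29451678]), 'torque': array([ 0.00835809, -0.02868923,  0.02540458]), 'grip_force': 0.0, 'gripper_width': 0.08533951045986266}
```

View pics/top0.png

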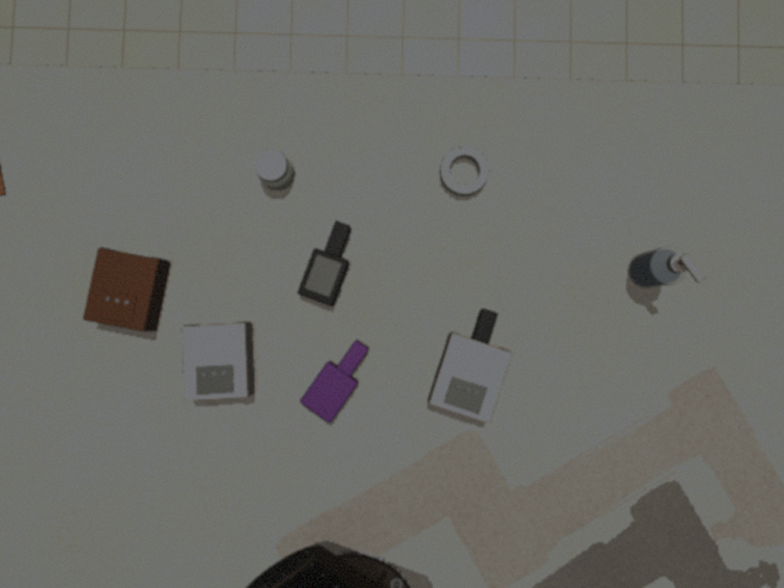

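View pics/side0.png

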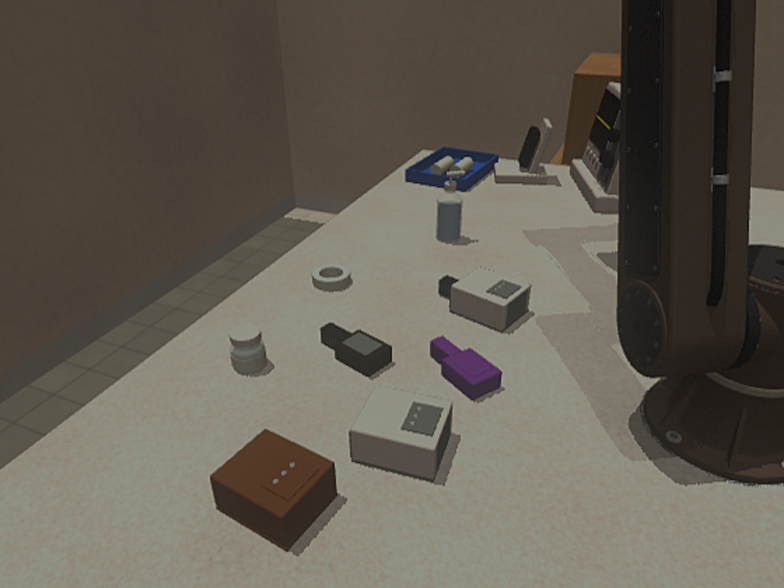

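The top view, in pixels of the 1.4x picture, shows the loose black pack at (325,265) with its nose toward the robot and its grip at (338,240). The empty white charger is at (217,360) with its mouth up-image (+x). The filled charger is at (470,375) and the purple decoy at (333,385). The bystanders are the jar at (275,168), the tape at (464,171) and the bottle at (655,268). I'll measure the tops from depth.

```bash
cat > m.py <<'E'
from h import *
def rect(W,box,z0,z1,cond=None):
    x0,y0,x1,y1=[int(b/1.4) for b in box]
    S=W[y0:y1,x0:x1].reshape(-1,3); S=S[(S[:,2]>z0)&(S[:,2]<z1)]
    return S,cv2.minAreaRect(S[:,:2].astype(np.float32)*1000)
if __name__=='__main__':
    for n in ['top']:
        W=cloud(load(n))
        for nm,b,z0,z1 in [('charger',(170,310,270,415),.054,.07),('pack',(285,210,365,315),.028,.044),('grip',(322,212,365,252),.028,.044),('body',(285,258,352,315),.028,.044),('jar',(245,140,300,195),.05,.09)]:
            S,r=rect(W,b,z0,z1); print(nm,len(S),np.round(np.median(S,0),4),np.round(S.mean(0),4),np.round(cv2.boxPoints(r)).tolist(),np.round(r[1]),r[2])
        for p in [(100,500),(300,500),(400,250)]: print(W[int(p[1]/1.4),int(p[0]/1.4)])
E
python3 m.py
```

```text
charger 2417 [0.4384 0.2334 0.0604] [0.4384 0.2334 0.0604] [[373.0, 281.0], [382.0, 176.0], [504.0, 186.0], [496.0, 291.0]] [123. 105.] 4.563419818878174
pack 1230 [0.5958 0.0561 0.0344] [0.599  0.0588 0.0344] [[534.0, 47.0], [667.0, 3.0], [687.0, 64.0], [554.0, 108.0]] [ 64. 140.] 71.72232055664062
grip 266 [0.6515 0.0413 0.0341] [0.6513 0.0418 0.034 ] [[617.0, 39.0], [672.0, 19.0], [682.0, 46.0], [627.0, 66.0]] [29. 58.] 69.67174530029297
body 864 [0.5801 0.063  0.0345] [0.5801 0.0636 0.0345] [[534.0, 47.0], [613.0, 21.0], [634.0, 82.0], [554.0, 108.0]] [64. 84.] 71.72232055664062
jar 431 [0.7633 0.1519 0.0683] [0.7636 0.1519 0.0677] [[728.0, 150.0], [767.0, 116.0], [801.0, 156.0], [761.0, 189.0]] [51. 51.] 49.73714065551758
[ 0.19391185  0.43519354 -0.0045159 ]
[ 0.20344862  0.09352688 -0.00373725]
[ 0.63741847 -0.06463523 -0.00425772]
```

Call:
step_arm(rows=[[[-0.152,0.131,0],[0,0,0],0],[[-0.152,0.131,0],[0,0,0],0],[[-0.152,0.131,0],[0,0,0],0],[[-0.152,0.131,0],[0,0,0],0],[[-0.152,0.131,0],[0,0,0],0],[[-0.152,0.131,0],[0,0,0],0],[[-0.152,0.131,0],[0,0,0],0],[[-0.152,0.131,0],[0,0,0],0],[[-0.152,0.131,0],[0,0,0],0],[[-0.152,0.131,0],[0,0,0],0],[[-0.152,0.131,0],[0,0,0],0],[[-0.152,0.131,0],[0,0,0],0]])

```text
time: 1.6
eef_pos: [0.5816, -0.0552, 0.2312]
orientation: [-0.129, 0.992, 0.0, -0.0]
wrist_force: [1.2, -0.9, 0.3]
gripper_width: 0.0853
grip_force: 0.0
```

```bash
cat >> h.py <<'E'
from scipy.spatial.transform import Rotation as Ro
def go(x,y,z,head):
    o=monitor.get_obs(); R=Ro.from_quat(o['orientation']); p=np.array(o['eef_pos'])
    X=R.as_matrix()[:,0]; h=np.degrees(np.arctan2(X[1],X[0]))%360
    c,s=np.cos(np.radians(head)),np.sin(np.radians(head))
    T=Ro.from_matrix(np.array([[c,s,0],[s,-c,0],[0,0,-1]]))
    d=R.inv().apply(np.array([x,y,z])-p); r=(R.inv()*T).as_rotvec(degrees=True)
    print('t',round(o['time'],2),'pos',p.round(4),'head',h.round(2),'shift/0.3',(d/.3).round(4),'turn/8',(r/8).round(3),'w',round(o['gripper_width'],4),'F',np.round(o['wrist_force'],1),'j',np.round(o['joint_pos'],2))
E
python3 - <<'E'
from h import *; from m import rect
W=cloud(load('top')); S,r=rect(W,(75,235,175,340),.052,.07); print(np.round(cv2.boxPoints(r)),r[1])
go(.6485,.0429,.12,161.7)
E
```

```text
[[484. 351.]
 [606. 331.]
 [623. 436.]
 [501. 456.]] (106.70814514160156, 123.76148986816406)
t 1.6 pos [ 0.5816 -0.0552  0.2312] head 194.79 shift/0.3 [-0.2992  0.2593  0.3706] turn/8 [-0.000e+00 -2.000e-03  4.136e+00] w 0.0853 F [ 1.2 -0.9  0.3] j [ 0.24  0.21 -0.19 -0.   -1.17 -1.55]
```

Call:
step_arm(rows=[[[-0.15,0.13,0],[0,0,0],0],[[-0.149,0.129,0],[0,0,0],0],[[0,0,0.09],[0,0,0.83],0],[[0,0,0.09],[0,0,0.83],0],[[0,0,0.09],[0,0,0.83],0],[[0,0,0.05],[0,0,0.83],0],[[0,0,0.05],[0,0,0.816],0],[[0,0,0],[0,0,0],0],[[0,0,0],[0,0,0],0]])

```text
time: 2.72
eef_pos: [0.6481, 0.0408, 0.1207]
orientation: [0.158, 0.987, -0.0, 0.0]
wrist_force: [-0.5, -0.5, 0.5]
gripper_width: 0.0851
grip_force: 0.0
```

```bash
python3 - <<'E'
from h import *
d=cap('side'); save(d,'side1.png',(180,170,340,300),4)
go(.6485,.0429,.008,161.7)
E
```

```text
t 2.77 pos [0.6483 0.0409 0.121 ] head 161.81 shift/0.3 [0.0016 0.0064 0.3767] turn/8 [0.003 0.005 0.013] w 0.0851 F [-0.4  0.  -0.3] j [ 0.36  0.4  -0.19  0.   -0.98 -2.25]
```

View pics/side1.png

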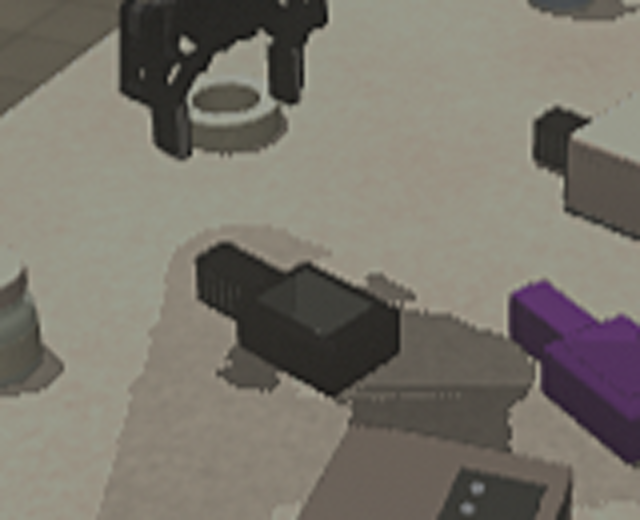

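The open gripper hangs above the counter, with the pack at (300,320) in the crop and its grip at (235,275). Nothing is in the way of the descent.

Call:
step_arm(rows=[[[0.001,0.006,0.12],[0,0,0],0],[[0,0,0.12],[0,0,0],0],[[0,0,0.08],[0,0,0],0],[[0,0,0.056],[0,0,0],0],[[0,0,0],[0,0,0],0],[[0,0,0],[0,0,0],1],[[0,0,0],[0,0,0],1],[[0,0,0],[0,0,0],1],[[0,0,0],[0,0,0],1],[[0,0,0],[0,0,0],1],[[0,0,0],[0,0,0],1],[[0,0,0],[0,0,0],1]])

```text
time: 4.28
eef_pos: [0.6488, 0.0429, 0.0085]
orientation: [0.159, 0.987, 0.0, 0.001]
wrist_force: [-1.2, 0.7, 5.6]
gripper_width: 0.0268
grip_force: 60.5
```

Call:
step_arm(rows=[[[0,0,-0.05],[0,0,0],1],[[0,0,-0.05],[0,0,0],1],[[0,0,0],[0,0,-0.7],1],[[0,0,0],[0,0,-0.7],1],[[0,0,0],[0,0,-0.7],1],[[0,0,0],[0,0,-0.7],1],[[0,0,0],[0,0,0],1]])

```text
time: 5.15
eef_pos: [0.6483, 0.0427, 0.0383]
orientation: [-0.035, 0.999, 0.0, 0.0]
wrist_force: [0.2, -0.6, -2.6]
gripper_width: 0.0272
grip_force: 59.4
```

```bash
python3 - <<'E'
from h import *
go(.6495,.2507,.0385,184.65)
E
```

```text
t 5.15 pos [0.6483 0.0427 0.0383] head 184.04 shift/0.3 [-5.270e-02  6.913e-01 -4.000e-04] turn/8 [ 0.002  0.005 -0.076] w 0.0272 F [ 0.2 -0.6 -2.6] j [ 0.37  0.49 -0.27 -0.   -0.81 -1.87]
```

Call:
step_arm(rows=[[[-0.01,0.138,0],[0,0,-0.076],1],[[-0.01,0.138,0],[0,0,0],1],[[-0.011,0.138,0],[0,0,0],1],[[-0.011,0.138,0],[0,0,0],1],[[-0.011,0.138,0],[0,0,0],1],[[0,0,0],[0,0,0],1],[[0,0,0],[0,0,0],1]])

```text
time: 6.02
eef_pos: [0.6472, 0.2502, 0.0376]
orientation: [-0.04, 0.999, -0.0, -0.0]
wrist_force: [0.2, -0.9, -1.8]
gripper_width: 0.0268
grip_force: 59.8
```

```bash
python3 - <<'E'
from h import *
d=cap('side'); save(d,'side2.png',(180,190,370,350),4)
W=cloud(d); Z=W[...,2]
m=(np.abs(W[...,1]-.247)<.045)&(W[...,0]>.525)&(W[...,0]<.645)&(Z>.005)&(Z<.075)
S=W[m]
t=S[(S[:,2]>.052)]; 
# fit top plane by highest consensus
best=(0,)
rng=np.random.default_rng(0)
for _ in range(500):
    p=S[rng.choice(len(S),3,False)]; n=np.cross(p[1]-p[0],p[2]-p[0]); n/=np.linalg.norm(n)+1e-12
    if abs(n[2])<.9: continue
    k=(np.abs((S-p[0])@n)<.0015)
    if k.sum()>best[0]: best=(k.sum(),k)
k=best[1]; A=np.c_[S[k][:,:2]-[.58,.245],np.ones(k.sum())]
print(k.sum(),np.linalg.lstsq(A,S[k][:,2],rcond=None)[0], S[k].min(0),S[k].max(0))
d=cap('top'); save(d,'top2.png',(110,130,310,290),4)
go(.6495,.2507,.0155,184.65)
E
```

```text
720 [-0.00150426 -0.00362477  0.06523587] [0.53509601 0.21301857 0.06366325] [0.64447352 0.28061905 0.06686964]
t 6.12 pos [0.6474 0.2493 0.0376] head 184.59 shift/0.3 [-0.0073  0.0042  0.0737] turn/8 [-0.001 -0.002 -0.007] w 0.0268 F [ 0.6 -0.8 -2.3] j [ 0.65  0.55 -0.16 -0.   -0.86 -2.14]
```

View pics/side2.png

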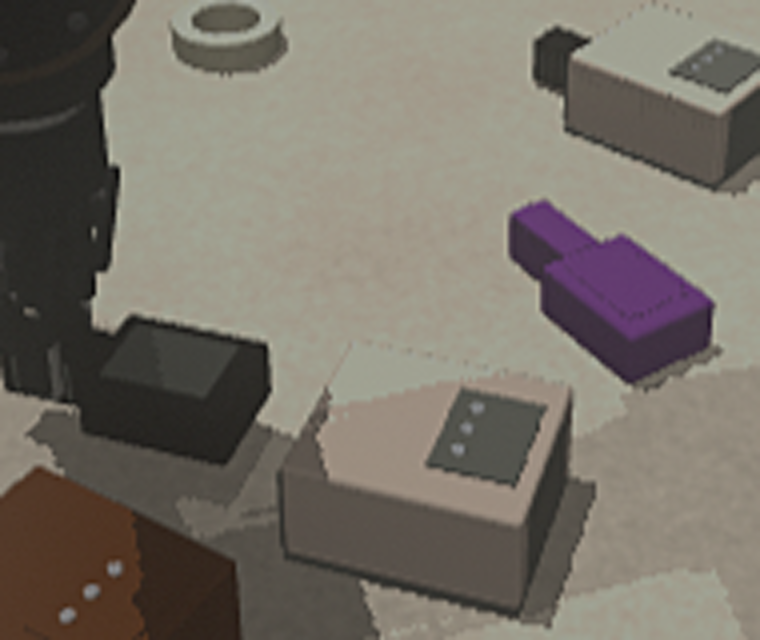

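View pics/top2.png

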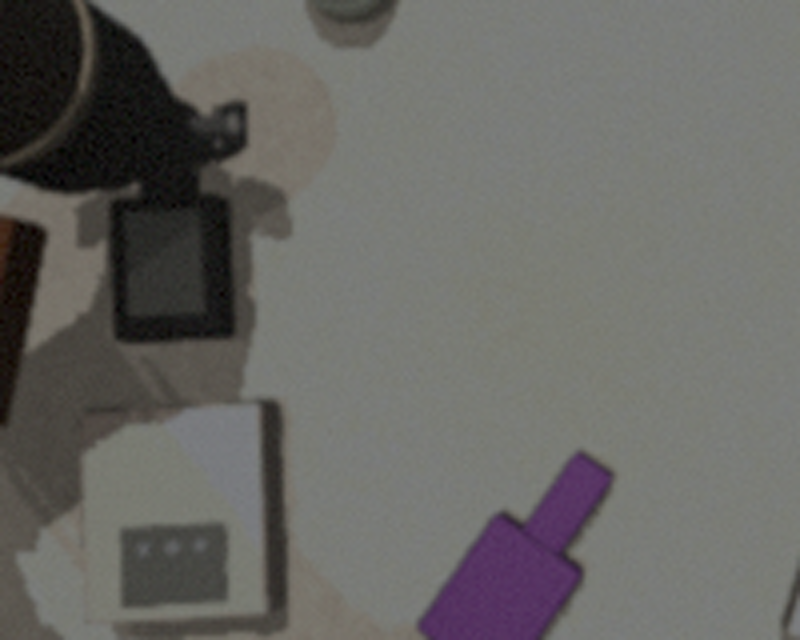

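The pack hangs level, about 40 mm before the mouth and with the flap side facing it: pack at (175,265) and charger at (180,510) in the top crop. I'll measure its lateral and yaw alignment in the top cloud.

```bash
cat > al.py <<'E'
from h import *
def al(n='top'):
    W=cloud(load(n)).reshape(-1,3); 
    C=W[(W[:,2]>.054)&(W[:,2]<.0665)&(W[:,0]<.52)&(W[:,0]>.36)&(W[:,1]>.16)&(W[:,1]<.3)]
    C=C[C[:,0]<.507]; r=cv2.minAreaRect(C[:,:2].astype(np.float32)); b=cv2.boxPoints(r)
    b=b[np.argsort(-b[:,0])]; mo=b[:2].mean(0); ba=b[2:].mean(0); u=(ba-mo)/np.linalg.norm(ba-mo); v=np.array([-u[1],u[0]])
    print('charger mouth',mo.round(4),'head',np.degrees(np.arctan2(u[1],u[0]))%360,np.round(r[1],4))
    return W,mo,u,v
if __name__=='__main__':
    W,mo,u,v=al()
    P=W[(W[:,0]>.515)&(W[:,0]<.61)&(W[:,1]>.2)&(W[:,1]<.29)&(W[:,2]>.055)&(W[:,2]<.072)]
    r=cv2.minAreaRect(P[:,:2].astype(np.float32)); b=cv2.boxPoints(r); print(np.round(b,4),np.round(r[1],4),r[2])
    q=np.c_[(b-mo)@u,(b-mo)@v]; print('corners in charger',q.round(4),'centre y',q[:,1].mean().round(4),np.median(P[:,2]))
E
python3 al.py
```

```text
charger mouth [0.4997 0.2391] head 184.67947 [0.1225 0.1044]
[[0.5359 0.2731]
 [0.5401 0.2084]
 [0.6132 0.213 ]
 [0.6091 0.2778]] [0.0733 0.0649] 3.652559280395508
corners in charger [[-0.0389 -0.0309]
 [-0.0377  0.034 ]
 [-0.111   0.0353]
 [-0.1122 -0.0296]] centre y 0.0022 0.06343854552170725
```

Call:
step_arm(rows=[[[0,0.008,0.036],[0,0,-0.06],1],[[0,0,0.036],[0,0,0],1],[[0,0,0],[0,0,0],1],[[0.05,0,0],[0,0,0],1],[[0.05,0,0],[0,0,0],1],[[0.05,0,0],[0,0,0],1],[[0,0,0],[0,0,0],1]])

```text
time: 7.0
eef_pos: [0.6019, 0.2489, 0.0167]
orientation: [-0.046, 0.999, 0.0, 0.001]
wrist_force: [2.5, -0.7, -2.6]
gripper_width: 0.0274
grip_force: 59.6
```

```bash
python3 - <<'E'
from h import *
go(.4997+.124*.9967,.2391+.124*.0816,.0155,184.68)
E
```

```text
t 7.0 pos [0.6019 0.2489 0.0167] head 185.23 shift/0.3 [-0.0712 -0.0054  0.0041] turn/8 [0.004 0.008 0.069] w 0.0274 F [ 2.5 -0.7 -2.6] j [ 0.69  0.52 -0.28  0.   -0.77 -2.17]
```

Call:
step_arm(rows=[[[0.04,0,0],[0,0,0],1],[[0.04,0,0],[0,0,0],1],[[0.04,0,0],[0,0,0],1],[[0.04,0,0],[0,0,0],1],[[0.04,0,0],[0,0,0],1],[[0.03,0,0],[0,0,0],1],[[0,0,0],[0,0,0],1]])

```text
time: 7.88
eef_pos: [0.5327, 0.2421, 0.0159]
orientation: [-0.045, 0.999, -0.0, -0.0]
wrist_force: [-1.2, -0.5, -3.7]
gripper_width: 0.0273
grip_force: 59.6
```

```bash
python3 - <<'E'
from h import *
go(.4997+.026*.9967,.2391+.026*.0816,.0155,184.68)
d=cap('side'); save(d,'side3.png',(180,190,370,350),4)
E
```

```text
t 7.88 pos [0.5327 0.2421 0.0159] head 185.19 shift/0.3 [ 0.0238 -0.0009  0.0013] turn/8 [-0.003 -0.007  0.064] w 0.0273 F [-1.2 -0.5 -3.7] j [ 0.76  0.44 -0.43 -0.   -0.7  -2.24]
```

View pics/side3.png

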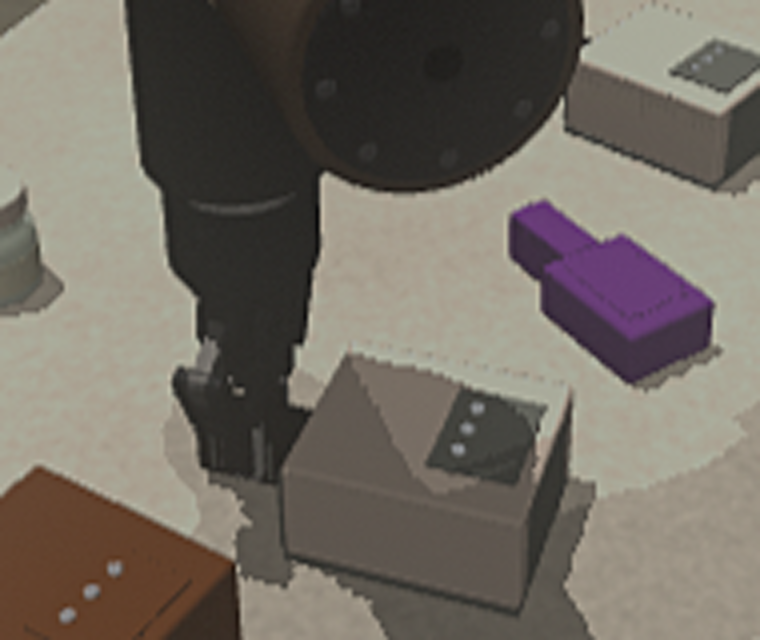

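The pack's body is in the bay, with the gripper outside the mouth at (240,420) in the crop, and there is no notable force. It needs about 7 mm more.

Call:
step_arm(rows=[[[0.007,0,0.004],[0,0,0.03],1],[[0.007,0,0.003],[0,0,0.03],1],[[0.007,0,0],[0,0,0],1],[[0.004,0,0],[0,0,0],1],[[0,0,0],[0,0,0],1]])

```text
time: 8.55
eef_pos: [0.5262, 0.2417, 0.0138]
orientation: [-0.041, 0.999, -0.0, -0.0]
wrist_force: [-0.8, 0.3, -4.2]
gripper_width: 0.0274
grip_force: 59.6
```

Call:
step_arm(rows=[[[0.006,0,0],[0,0,0],1],[[0,0,0],[0,0,0],1]])

```text
time: 8.8
eef_pos: [0.5249, 0.2417, 0.014]
orientation: [-0.041, 0.999, 0.0, 0.0]
wrist_force: [2.7, -0.7, -4.7]
gripper_width: 0.0269
grip_force: 59.6
```

Call:
step_arm(rows=[[[0.006,0,0],[0,0,0],1],[[0,0,0],[0,0,0],1]])

```text
time: 9.05
eef_pos: [0.5249, 0.2421, 0.0146]
orientation: [-0.041, 0.999, 0.001, 0.002]
wrist_force: [9.2, -3.1, -6.1]
gripper_width: 0.0272
grip_force: 59.5
```

Call:
step_arm(rows=[[[0,0,0.005],[0,0,0],1],[[0,0,0.003],[0,0,0],1],[[0,0,0],[0,0,0],1]])

```text
time: 9.43
eef_pos: [0.5248, 0.2423, 0.0126]
orientation: [-0.041, 0.999, 0.001, 0.002]
wrist_force: [7.5, -1.4, -0.3]
gripper_width: 0.0267
grip_force: 60.3
```

Call:
step_arm(rows=[[[0,0,0],[0,0,0],0.3],[[0,0,0],[0,0,0],0.3],[[0,0,0],[0,0,0],0.3],[[0,0,0],[0,0,0],0.3],[[0,0,0],[0,0,0],0.3]])

```text
time: 10.05
eef_pos: [0.5226, 0.2414, 0.0114]
orientation: [-0.041, 0.999, -0.0, -0.0]
wrist_force: [-1.0, -0.5, -0.4]
gripper_width: 0.0594
grip_force: 0.0
```

Call:
step_arm(rows=[[[0,0,-0.05],[0,0,0],0.3],[[0,0,-0.1],[0,0,0],0.3],[[0,0,-0.15],[0,0,0],0.3],[[-0.1,0,-0.15],[0,0,0],0.3],[[-0.2,0,0],[0,0,0],0.3],[[-0.2,0,0],[0,0,0],0.3],[[-0.2,0,0],[0,0,0],0.3],[[0,0,0],[0,0,0],0.3],[[0,0,0],[0,0,0],0.3]])

```text
time: 11.18
eef_pos: [0.7318, 0.2582, 0.1463]
orientation: [-0.041, 0.999, -0.0, -0.0]
wrist_force: [-0.3, 0.4, -0.5]
gripper_width: 0.0598
grip_force: 0.0
```

```bash
python3 - <<'E'
from h import *; from al import al
d=cap('side'); save(d,'side4.png',(180,190,370,350),4)
d=cap('top'); save(d,'top4.png',(90,110,330,290),3)
W,mo,u,v=al()
for n in('top','side'):
    W=cloud(load(n)).reshape(-1,3); q=np.c_[(W[:,:2]-mo)@u,(W[:,:2]-mo)@v,W[:,2]]
    P=q[(q[:,0]<-.004)&(q[:,0]>-.09)&(abs(q[:,1])<.03)&(q[:,2]>.03)&(q[:,2]<.05)]
    print(n,len(P),P.min(0).round(4),P.max(0).round(4),np.median(P,0).round(4),np.percentile(P[:,0],2))
    print('tilt',np.polyfit(P[:,0],P[:,2],1), 'yaw', np.polyfit(P[:,0],P[:,1],1))
go(.5,.24,.1,184.6)
E
```

```text
charger mouth [0.4994 0.2387] head 184.47145 [0.1221 0.1049]
top 273 [-0.0549 -0.0151  0.0302] [-0.0043  0.0134  0.0457] [-0.0288  0.0003  0.038 ] -0.05417934951782235
tilt [0.01601063 0.03825507] yaw [0.013583   0.00023241]
side 263 [-0.0559 -0.0193  0.03  ] [-0.0085  0.0107  0.0424] [-0.0321 -0.0091  0.0394] -0.05457268316871603
tilt [0.02573683 0.03929404] yaw [ 0.03073683 -0.0064953 ]
t 11.28 pos [0.7313 0.2587 0.1476] head 184.72 shift/0.3 [0.7736 0.0012 0.1581] turn/8 [0.002 0.004 0.014] w 0.0593 F [-0.3  0.3 -0.7] j [ 0.59  0.57  0.16 -0.   -1.16 -2.08]
```

View pics/side4.png

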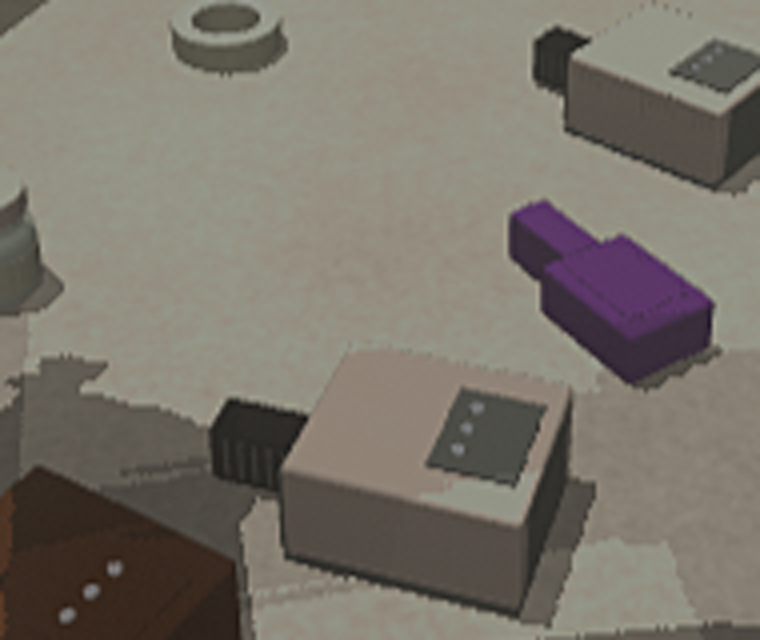

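View pics/top4.png

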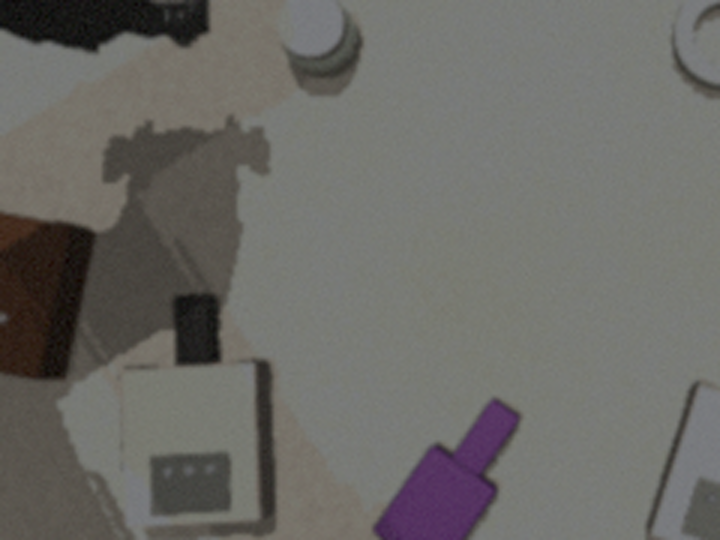

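Both views show the pack home: 55 to 56 mm of grip sticks out of the mouth (side crop (260,440), top crop (197,330)). It is centred and level, with its top at about 40 mm as expected. The jar and tape have not moved, and the gripper is clear.

```bash
python3 -c "
from cell import robot
print(robot.finish_job())"
```

```text
the job is handed in; nothing more can be done
None
```

I pushed the pack nose-first into the empty charger until it met the end stop, let go, and handed the job in at about 11 s; the last pictures show it home, centred and level, but I couldn't see the flap, and no verdict was returned.

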